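# Draw the bottom control module from the magazine rack and block it in a shipping tray

## Task

Draw the bottom control module out through the mouth of the magazine rack so that the three above it stay in the rack and settle straight down one on another. Lay the module flat, right way up and lengthways in the cardboard tray, along one long side, then stand the timber block that fits the leftover gap beside it on the tray floor, so that the module cannot shift. Set both down without dropping them, and leave the other things where they are.

Things in the scene. Friction and masses are not known exactly. Their poses are not given: they have to be found in the camera images.
- rack: fixed steel rack, four corner angles 165 mm high round a stack. Origin at bench level under the middle of the stack space (inside 148 x 66, x by y); x from mouth to back, z up. Floor plate 8 thick, 90 wide, x -200 to 78: in front of the mouth it is a landing shelf. Front angles at x -78 to -74 begin 44 above the plate, so only the bottom module passes; rear angles at x 74 to 78
- module0_c (a point): bottom module, its centre. 140 x 60 x 36 mm (x, y, z), 0.14-0.28 kg: aluminium housing 105 long, then black connector 35 long, 40 wide at +x. Axes start along the rack's; the -x end sticks out about 60 past the front angles. Mass centre about 10 off centre to -x. Three modules rest on its rear; they tip rear down as it is drawn (up to 20 N), and drop flat once it is past the front angles
- module1_c (a point): the same kind of module, its centre point, second from the bottom at the start, inside the rack; comes to lie on the floor plate
- module2_c (a point): the same kind of module, its centre point, third from the bottom at the start
- module3_c (a point): the same kind of module, its centre point, at the top of the stack
- tray: fixed shallow open cardboard tray on the bench, outside 160 x 126 x 18 mm (x, y, z), walls and floor 4 mm thick, so inside 152 mm along its x and 118 mm along its y. Origin at bench level under its centre, z up. A module (60 mm) and the thick block (46 mm) side by side fill its width with 12 mm to spare
- block_c (a point): the timber block that fits the gap, centre point: 140 mm along its x, 46 mm wide (y), 66 mm high (z), plain wood, standing on the bench on its 140 x 46 face, as it also must in the tray
- thin_c (a point): another timber block of the same wood, length and height but only 26 mm wide (140 x 26 x 66 mm), centre point: too thin, to be left alone
- filter: white screw-on oil filter, 72 mm across, 75 mm high, standing on the bench; origin at the centre of its underside; bystander
- carton: small cardboard carton, 75 x 110 x 60 mm (x, y, z); origin at the centre of its underside; bystander
Not all that is in view belongs to the job. What is shaped like the part that bears block_c but green is not meant. Leave any yellow look-alike of the part that bears module1_c alone.

How it is judged (in metres and radians):
On the way, in this order (a step that is already met when the one before it is completed fails the run):
1. the bottom module is drawn clear of the mouth, and the other three have settled flat in the rack (x of module0_c in the frame of rack below -0.14 m and x of module1_c in the frame of rack between -0.015 and 0.015 m and y of module1_c in the frame of rack between -0.01 and 0.01 m and z of module1_c in the frame of rack between 0.02 and 0.032 m and angle between each of module1_c, module2_c, module3_c's own z axis and vertical below 0.08 rad and x of module2_c in the frame of rack between -0.015 and 0.015 m and y of module2_c in the frame of rack between -0.01 and 0.01 m and z of module2_c in the frame of rack between 0.056 and 0.068 m and x of module3_c in the frame of rack between -0.015 and 0.015 m and y of module3_c in the frame of rack between -0.01 and 0.01 m and z of module3_c in the frame of rack between 0.092 and 0.104 m), for 0.2 s.
2. the module lies flat, right way up and lengthways in the tray (x of module0_c in the frame of tray between -0.01 and 0.01 m and y of module0_c in the frame of tray between -0.032 and 0.032 m and z of module0_c in the frame of tray between 0.018 and 0.026 m and angle between module0_c's own z axis and vertical below 0.07 rad and angle between the x axis of module0_c and the x axis of tray, either way round below 0.12 rad), for 0.2 s.
3. the thick block stands on the tray floor beside it (all of step 2 and x of block_c in the frame of tray between -0.01 and 0.01 m and y of block_c in the frame of tray between -0.039 and 0.039 m and z of block_c in the frame of tray between 0.033 and 0.041 m and angle between the z axis of block_c and the z axis of tray, either way round below 0.07 rad), for 0.2 s.
At the end, for the whole second after the job is handed in: Module flat on the tray floor, right way up (4 mm, 0.07 rad), lengthways (0.12 rad, within 10 mm of the middle); thick block upright on the tray floor beside it; other three modules flat in the rack, stacked from its floor (15 mm along, 10 across, 6 in height); all at rest (all of step 3 and x of module1_c in the frame of rack between -0.015 and 0.015 m and y of module1_c in the frame of rack between -0.01 and 0.01 m and z of module1_c in the frame of rack between 0.02 and 0.032 m and angle between each of module1_c, module2_c, module3_c's own z axis and vertical below 0.08 rad and x of module2_c in the frame of rack between -0.015 and 0.015 m and y of module2_c in the frame of rack between -0.01 and 0.01 m and z of module2_c in the frame of rack between 0.056 and 0.068 m and x of module3_c in the frame of rack between -0.015 and 0.015 m and y of module3_c in the frame of rack between -0.01 and 0.01 m and z of module3_c in the frame of rack between 0.092 and 0.104 m and linear speed of each of module0, block, module1, module2, module3 below 0.02 m/s); the robot touches nothing.
It fails at once if a module from above comes out of the rack (more than 40 mm towards the mouth) (x of any of module1_c, module2_c, module3_c in the frame of rack below -0.04 m).
It fails at once if the drawn module or the thick block is dropped (falls free from the fingers faster than 0.7 m/s, about 25 mm) ((contact force between the fingers and module0 below 0.05 N and linear speed of module0 above 0.7 m/s) or (contact force between the fingers and block below 0.05 N and linear speed of block above 0.7 m/s)).
It fails at once if the thin block, the filter or the carton is moved by more than 30 mm (distance of any of thin_c, filter, carton from where it was at the start of the episode above 0.03 m).
It also fails if it takes over 72 s, if anything falls off the work surface, if the arm or the gripper's body presses on something with over 40 N, if the wrist force passes 120 N, or if a joint passes its speed limit or range.

## Robot

A 6-joint arm with a two-finger parallel gripper is mounted at the origin on the work surface. World frame = base frame: x ahead of the robot, y to its left, z up, the work surface at z = 0. Lengths are in m, angles in degrees, forces in N, time in s.
With the tool pointing down it reaches from about 0.275 to 0.725 m from the base axis. Payload 15.9 kg.
Tool frame: the origin (TCP) lies midway between the tips of the shut fingers; the grasp point (between the pads) lies 19 mm behind it (ctrl.tcp_to_grasp is the distance from the TCP to the grasp point, in m); z points along the fingers, y is the line along which they close (so a half turn about z gives the same grasp; the last joint's range is limited). The gripper opens to 85 mm and grips with 20 to 120 N. Pads are 22 mm wide; open, the fingers measure 114 mm over their backs; the gripper's body (76 mm by 85 mm) begins 54 mm behind the grasp point. The pads swing forward as they close: fully open they stand 13 mm farther back than shut.
Start: joints at [72.88, 12.198, -1.971, 75.831, 0, 90], TCP at [0.147, 0.478, 0.231] pointing down, gripper open.
Joint ranges: [-170.91, 170.91], [-42.67, 98.43], [-65.05, 77.54], [-120.47, 116.71], [-90, 82.35], [-180, 180]. Speed limits (degrees/s): [108.29, 108.29, 136.94, 147.25, 180, 180].

## Interface

Orientations are given as [roll, pitch, yaw] about the fixed x, y, z axes, in that order (R = Rz(yaw) Ry(pitch) Rx(roll)).
In Python, from bench import get_obs, optics, order, ctrl gives the robot as it stands.
- The arm moves only by the tool drive_tool, never from a script. Its argument "increments" is a list that holds one entry, the list of rows, each a list of 7 numbers: the shift along the tool's x, y, z scaled (see below), then the turn, a rotation vector about the tool's x, y, z scaled (see below), then the closure in counts, from 0 (fully open) to 255 (shut). A call has 1 to 20 rows; each row shifts and turns the commanded pose from where the row before left it, along the tool's axes as they then stand; what a row does not reach is not made up. The controller multiplies each number of a shift by 0.05 m and each number of a turn by pi rad. A row lasts 1/8 s, in which the tool goes at most 62.5 mm and 10.7 degrees, less where a joint would pass 70% of its speed; a pose out of reach is approached as far as the arm can. A call with a number of a shift or a turn outside -1 to 1 is refused whole. A call with a gripper value outside its range is refused whole. The fingers move at their own pace and stop on an object; "newtons" is the grip in N (left out, the last holds). Time passes only in rows, so rows that do not move let the fingers close. It gives the time, the measured TCP pose, the force, the opening and the grip force at its end, in the units of the state.
- get_obs(): the state, without advancing time (a new reading comes with each control period).
- optics.capture(name): name is "scene" or "top" or "wrist"; returns the picture (480x640x3 uint8, red, green, blue); there is no depth.
- optics.camera_model(name): a dict with "K" (3x3 intrinsics, pixels), "T" (4x4, takes a point from camera to world coordinates). Camera axes: x right, y down, z forward; pixel columns grow to the right and rows downward; lengths in m; the calibration is good to about 2 mm. A picture is of the moment at which its call begins: read the wrist's pose just before it. camera_model takes no time and is no camera call; for the wrist camera it gives the pose at the moment of the call.
- order.finish_job(): hands the job in; it is judged then, once.
Trained networks look in the newest picture that a camera, given by its name, has taken for a name from the list of things; names that differ only in an ending like _2 or _b are one class to them, and where a whole thing is asked for, a point or a joint stands for the part that bears it (a point fixed in the world has none). Each returns a list of dicts, best first, with "score" (0 to 1); they miss things now and then, are a little off and sometimes report something else, mostly with a low value. They report only what shows in the picture. A call takes as long as a camera call. They do not tell look-alikes from the thing itself.
- optics.spot_in(camera, label): "box" ([centre column, centre row, width, height] in pixels, round what is visible of it).
- optics.spot_point(camera, label): "pixel" ([row, column] in pixels: a listed point, or the origin of a listed thing).
The state is a dict: "clock": time; "q": joint angles; "qd": joint speeds; "joint_torque": joint torques, N m; "position": TCP position; "orientation": TCP orientation; "wrist_force": force on the tool from outside, world axes, zero at the start; "torque": the same for the moment, N m; "grip_width": finger opening in m; "finger_force": force on a finger pad.
Only numpy, scipy, OpenCV 4.12 (cv2) and the standard library are available. Lean on these libraries where they do the work, as an engineer would, in place of code of your own. Each camera call takes 0.05 s, during which the arm holds its last target. There are 200 camera calls.

## Working session

There is one attempt and no reset: what is moved stays moved. The work goes in short steps, Python scripts to look and compute and a tool call to move; the robot and the scene stay as the last step left them, time stands still between calls to the robot, and variables do not carry over. Pictures are saved under pics/ and viewed, at most 10 in all, crops included, and the job is handed in when it is done.

Besides the shell and the picture viewer there is one more tool, called after "Emit:" by a JSON object that holds its "api" and its "payload". drive_tool: Moves the arm, as the interface text tells. Its arguments: {"type":"object","properties":{"increments":{"type":"array"},"newtons":{"type":"number"}},"required":["increments"]}

```bash
mkdir -p pics; cat > h.py <<'E'
import numpy as np, cv2
from bench import get_obs, optics, order, ctrl
def save(cam,name):
    im=optics.capture(cam); cv2.imwrite('pics/'+name,im[:,:,::-1]); return im
def ray(cam,rc,z,M=None):
    M=M or optics.camera_model(cam); K=np.array(M['K']);T=np.array(M['T'])
    d=T[:3,:3]@np.linalg.inv(K)@[rc[1],rc[0],1]; o=T[:3,3]
    return o+d*(z-o[2])/d[2]
def proj(cam,p,M=None):
    M=M or optics.camera_model(cam); K=np.array(M['K']);T=np.linalg.inv(np.array(M['T']))
    c=K@(T[:3,:3]@np.array(p)+T[:3,3]); return c[:2]/c[2]
def tri(rcs):
    A=[];b=[]
    for cam,rc in rcs:
        M=optics.camera_model(cam);T=np.array(M['T']);d=T[:3,:3]@np.linalg.inv(np.array(M['K']))@[rc[1],rc[0],1];d/=np.linalg.norm(d)
        P=np.eye(3)-np.outer(d,d);A.append(P);b.append(P@T[:3,3])
    return np.linalg.lstsq(np.vstack(A),np.hstack(b),rcond=None)[0]
E
python3 - <<'E'
from h import *
np.set_printoptions(precision=3,suppress=True)
a=save('scene','s0.png');b=save('top','t0.png')
cv2.imwrite('pics/st.png',np.hstack([a,b])[:,:,::-1]) 
H={'rack':0,'module0_c':.026,'module1_c':.062,'module2_c':.098,'module3_c':.134,'tray':0,'block_c':.033,'thin_c':.033,'filter':0,'carton':0}
for n,z in H.items():
  for c in ('top','scene'):
    for r in optics.spot_point(c,n)[:3]: print(n,c,round(r['score'],2),np.round(r['pixel']),ray(c,r['pixel'],z))
for c in('top','scene'): print(c,np.array(optics.camera_model(c)['T']))
print(get_obs(), ctrl.tcp_to_grasp)
E
```

```text
rack top 0.77 [202. 407.] [ 0.645 -0.19   0.   ]
rack scene 0.65 [360. 293.] [ 0.641 -0.195  0.   ]
module0_c top 0.93 [225. 403.] [ 0.583 -0.18   0.026]
module0_c scene 0.57 [325. 276.] [ 0.57  -0.17   0.026]
module1_c top 0.78 [197. 482.] [ 0.653 -0.35   0.062]
module1_c scene 0.83 [333. 295.] [ 0.64  -0.186  0.062]
module1_c scene 0.69 [413. 226.] [ 0.684 -0.383  0.062]
module2_c scene 0.75 [317. 292.] [ 0.634 -0.187  0.098]
module2_c scene 0.63 [264. 296.] [ 0.527 -0.068  0.098]
module2_c scene 0.62 [326. 274.] [ 0.626 -0.225  0.098]
module3_c top 0.67 [185. 414.] [ 0.645 -0.183  0.134]
module3_c scene 0.9 [302. 292.] [ 0.634 -0.187  0.134]
module3_c scene 0.54 [333. 292.] [ 0.688 -0.241  0.134]
tray top 0.82 [192. 233.] [0.637 0.228 0.   ]
tray scene 0.89 [262. 415.] [0.637 0.224 0.   ]
block_c top 0.63 [291. 252.] [0.401 0.154 0.033]
block_c top 0.59 [271. 325.] [ 0.46  -0.006  0.033]
block_c scene 0.74 [226. 322.] [0.404 0.149 0.033]
block_c scene 0.7 [358. 291.] [ 0.658 -0.215  0.033]
thin_c top 0.97 [182. 320.] [0.669 0.022 0.033]
thin_c scene 0.8 [299. 368.] [0.659 0.011 0.
[... 332 characters left out ...]
5  0.285]
 [-0.997 -0.077  0.016 -0.001]
 [-0.    -0.206 -0.979  1.232]
 [ 0.     0.     0.     1.   ]]
scene [[ 0.737  0.39  -0.552  1.132]
 [ 0.675 -0.403  0.618 -0.676]
 [ 0.018 -0.828 -0.56   0.745]
 [ 0.     0.     0.     1.   ]]
{'clock': 1.1, 'q': array([72.879, 12.198, -1.97 , 75.829, -0.   , 90.   ]), 'qd': array([-0.049, -0.065,  0.022, -0.024, -0.037,  0.114]), 'joint_torque': array([ -0.001, -68.597,  48.733,   0.001,   0.   ,  -0.   ]), 'position': array([0.147, 0.478, 0.231]), 'orientation': array([179.997,   0.   , 162.879]), 'wrist_force': array([ 0.058, -1.052, -0.444]), 'torque': array([ 0.031, -0.068, -0.012]), 'finger_force': 0.0, 'grip_width': 0.08570524482275958} 0.0187
```

View pics/t0.png

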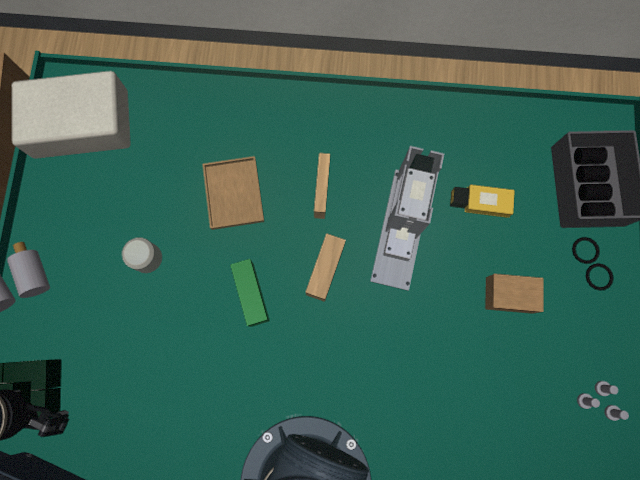

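View pics/s0.png

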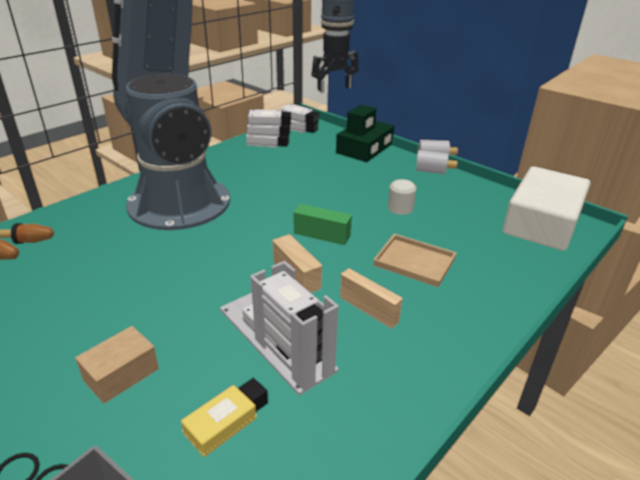

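The top view shows the rack at about (407,200) with its mouth toward the robot, the tray at (233,192), and the thin block at (321,185). The thick block is at (326,267). The green block (250,293) and yellow module (483,200) are decoys.

```bash
python3 - <<'E'
from h import *
np.set_printoptions(precision=3,suppress=True)
a=cv2.imread('pics/t0.png')
c=np.hstack([cv2.resize(a[140:300,360:450],None,fx=3.5,fy=3.5,interpolation=3),cv2.resize(a[140:300,190:300],None,fx=3.5,fy=3.5,interpolation=3)[:, :]])
cv2.imwrite('pics/c0.png',c)
def pr(n,px,z):
    P=np.array([ray('top',(v,u),z)[:2] for u,v in px]); print(n,P.tolist() and P)
    for i in range(len(P)):
        d=P[(i+1)%len(P)]-P[i]; print('   L %.3f ang %.1f'%(np.hypot(*d),np.degrees(np.arctan2(d[1],d[0]))))
    print('  c',P.mean(0))
pr('shelf front',[(372,281),(409,289)],.008)
pr('tray',[(203,163),(254,157),(263,222),(211,228)],.018)
pr('block',[(329,234),(345,238),(325,299),(307,294)],.066)
pr('top mod hous',[(408,169),(434,173),(430,220),(400,213)],.152)
E
```

```text
shelf front [[ 0.449 -0.116]
 [ 0.437 -0.202]]
   L 0.087 ang -97.8
   L 0.087 ang 82.2
  c [ 0.443 -0.159]
tray [[0.699 0.304]
 [0.723 0.184]
 [0.566 0.146]
 [0.542 0.266]]
   L 0.123 ang -78.4
   L 0.162 ang -166.6
   L 0.122 ang 101.3
   L 0.162 ang 13.7
  c [0.632 0.225]
block [[ 0.539 -0.009]
 [ 0.532 -0.045]
 [ 0.394 -0.011]
 [ 0.401  0.029]]
   L 0.037 ang -99.8
   L 0.143 ang 166.2
   L 0.041 ang 79.0
   L 0.143 ang -15.4
  c [ 0.466 -0.009]
top mod hous [[ 0.674 -0.165]
 [ 0.669 -0.221]
 [ 0.566 -0.216]
 [ 0.576 -0.153]]
   L 0.056 ang -94.7
   L 0.103 ang 177.3
   L 0.064 ang 80.9
   L 0.098 ang -7.3
  c [ 0.622 -0.189]
```

View pics/c0.png

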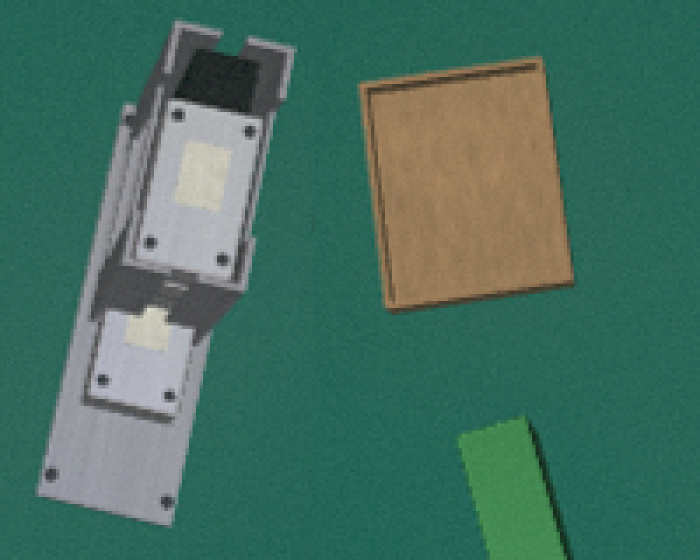

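```bash
cat >> h.py <<'E'
from scipy.spatial.transform import Rotation as R
def plan(pos,yaw,n,turn=None):
    o=get_obs(); p=np.array(o['position']); r=R.from_euler('xyz',o['orientation'],degrees=True)
    y0=o['orientation'][2]; dy=(yaw-y0+180)%360-180 if turn is None else turn
    rg=R.from_euler('xyz',[180,0,y0],degrees=True)
    for i in range(n):
        s=np.array(pos)-p; s=s/(n-i)
        rn=R.from_euler('xyz',[180,0,y0+dy*(i+1)/n],degrees=True)
        t=(r.inv()*rn).as_rotvec()/np.pi; sh=r.inv().apply(s)/.05
        sh=np.round(sh,3);t=np.round(t,4)
        print([*map(float,sh+0.),*map(float,t+0.)])
        p=p+r.apply(sh*.05); r=r*R.from_rotvec(t*np.pi)
E
python3 -c "
from h import *
plan([.50,-.17,.231],-8.5,17,turn=-171.4)"
```

```text
[-0.621, -0.606, 0.0, 0.0, 0.0, 0.056]
[-0.718, -0.488, 0.0, 0.0, 0.0, 0.056]
[-0.792, -0.355, 0.0, 0.0, 0.0, 0.056]
[-0.842, -0.211, 0.0, 0.0, 0.0, 0.0561]
[-0.866, -0.06, 0.0, 0.0, 0.0, 0.056]
[-0.863, 0.092, 0.0, 0.0, 0.0, 0.056]
[-0.833, 0.242, 0.001, 0.0, 0.0, 0.056]
[-0.778, 0.384, 0.0, 0.0, 0.0, 0.056]
[-0.699, 0.514, 0.001, 0.0, 0.0, 0.056]
[-0.598, 0.629, 0.0, 0.0, 0.0, 0.056]
[-0.479, 0.724, 0.001, 0.0, 0.0, 0.056]
[-0.345, 0.796, 0.0, 0.0, 0.0, 0.0561]
[-0.2, 0.845, 0.001, 0.0, 0.0, 0.056]
[-0.049, 0.866, 0.0, 0.0, 0.0, 0.056]
[0.104, 0.862, 0.001, 0.0, 0.0, 0.056]
[0.253, 0.83, 0.0, 0.0, 0.0, 0.056]
[0.394, 0.774, 0.001, 0.0, 0.0, 0.056]
```

Emit:
{"api": "drive_tool", "payload": {"increments": [[[-0.62, -0.61, 0, 0, 0, 0.056, 0], [-0.72, -0.49, 0, 0, 0, 0.056, 0], [-0.79, -0.355, 0, 0, 0, 0.056, 0], [-0.84, -0.21, 0, 0, 0, 0.056, 0], [-0.866, -0.06, 0, 0, 0, 0.056, 0], [-0.863, 0.09, 0, 0, 0, 0.056, 0], [-0.833, 0.24, 0, 0, 0, 0.056, 0], [-0.778, 0.384, 0, 0, 0, 0.056, 0], [-0.7, 0.514, 0, 0, 0, 0.056, 0], [-0.6, 0.63, 0, 0, 0, 0.056, 0], [-0.48, 0.724, 0, 0, 0, 0.056, 0], [-0.345, 0.796, 0, 0, 0, 0.056, 0], [-0.2, 0.845, 0, 0, 0, 0.056, 0], [-0.05, 0.866, 0, 0, 0, 0.056, 0], [0.1, 0.862, 0, 0, 0, 0.056, 0], [0.25, 0.83, 0, 0, 0, 0.056, 0], [0.394, 0.774, 0, 0, 0, 0.056, 0], [0, 0, 0, 0, 0, 0, 0]]]}}

```text
clock: 3.35
position: [0.5002, -0.1726, 0.2306]
orientation: [180.0, 0.0, -8.7]
wrist_force: [-1.3, 0.7, -0.7]
grip_width: 0.0854
finger_force: 0.0
```

```bash
python3 - <<'E'
from h import *
np.set_printoptions(precision=3,suppress=True)
a=save('wrist','w1.png')
o=get_obs(); print(o['clock'],o['position'],o['orientation']); print(optics.camera_model('wrist')['T'])
for r in optics.spot_point('wrist','module0_c')[:3]: print(r,ray('wrist',r['pixel'],.026))
for n,p in dict(sf=(-.2,0),mf=(-.138,0)).items():
    pass
E
```

```text
3.4 [ 0.5   -0.171  0.231] [-179.988    0.048   -8.547]
[[-0.148 -0.946 -0.29   0.573]
 [-0.989  0.141  0.044 -0.182]
 [-0.001  0.293 -0.956  0.375]
 [ 0.     0.     0.     1.   ]]
{'pixel': [132.6, 315.4], 'score': 0.74} [ 0.572 -0.177  0.026]
```

View pics/w1.png

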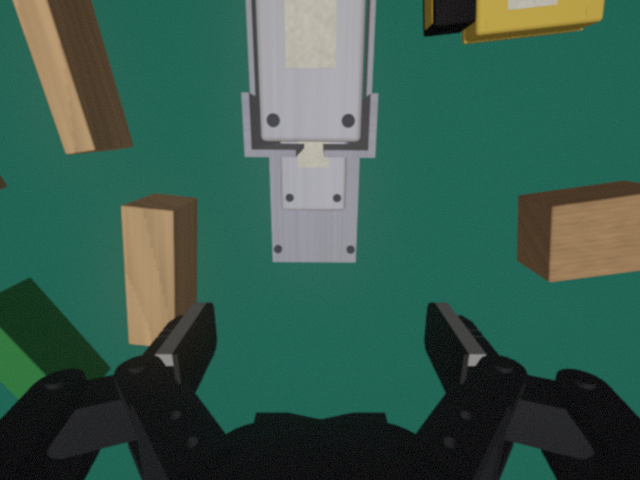

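The wrist view is aligned with the rack. The bottom module's front edge runs from about (282,207) to (345,207), and the shelf's front edge runs from (272,262) to (356,262).

```bash
python3 - <<'E'
from h import *
np.set_printoptions(precision=4,suppress=True)
def L(n,px,z):
    P=[ray('wrist',(v,u),z)[:2] for u,v in px]; d=P[1]-P[0]; print(n,*P,'mid',(P[0]+P[1])/2,'len %.4f yaw %.2f'%(np.hypot(*d),np.degrees(np.arctan2(d[1],d[0]))+90))
L('shelf',[(272,262),(356,262)],.008)
L('mod0',[(282,208),(345,208)],.044)
L('m0 screws',[(290,198),(337,198)],.044)
L('angles',[(246,157),(375,157)],.173)
L('top',[(260,139),(361,139)],.152)
L('top scr',[(273,121),(348,121)],.152)
E
```

```text
shelf [ 0.4444 -0.1091] [ 0.431  -0.2001] mid [ 0.4377 -0.1546] len 0.0919 yaw -8.39
mod0 [ 0.509  -0.1356] [ 0.5003 -0.1944] mid [ 0.5046 -0.165 ] len 0.0594 yaw -8.40
m0 screws [ 0.5172 -0.1447] [ 0.5108 -0.1882] mid [ 0.514  -0.1664] len 0.0439 yaw -8.40
angles [ 0.5649 -0.1389] [ 0.5544 -0.2093] mid [ 0.5596 -0.1741] len 0.0712 yaw -8.40
top [ 0.5732 -0.145 ] [ 0.5643 -0.205 ] mid [ 0.5687 -0.175 ] len 0.0607 yaw -8.40
top scr [ 0.5821 -0.1546] [ 0.5756 -0.1985] mid [ 0.5789 -0.1766] len 0.0444 yaw -8.41
```

Emit:
{"api": "drive_tool", "payload": {"increments": [[[0, 0, 0, 0, 0, 0.0588, 0], [0, 0, 0, 0, 0, 0.0588, 0], [0, 0, 0, 0, 0, 0.0588, 0], [0, 0, 0, 0, 0, 0.0588, 0], [0, 0, 0, 0, 0, 0.0588, 0], [0, 0, 0, 0, 0, 0.0588, 0], [0, 0, 0, 0, 0, 0.0588, 0], [0, 0, 0, 0, 0, 0.0588, 0], [0, 0, 0, 0, 0, 0.0588, 0], [0, 0, 0, 0, 0, 0.0588, 0], [0, 0, 0, 0, 0, 0.0588, 0], [0, 0, 0, 0, 0, 0.0588, 0], [0, 0, 0, 0, 0, 0.0588, 0], [0, 0, 0, 0, 0, 0.0588, 0], [0, 0, 0, 0, 0, 0.0588, 0], [0, 0, 0, 0, 0, 0.0588, 0], [0, 0, 0, 0, 0, 0.0588, 0], [0, 0, 0, 0, 0, 0, 0]]]}}

```text
clock: 5.7
position: [-0.1306, -0.3475, 0.2348]
orientation: [-166.1, 32.6, -122.2]
wrist_force: [0.2, -0.4, 0.1]
grip_width: 0.0852
finger_force: 0.0
```

```bash
python3 -c "
from h import *
o=get_obs();print(o['clock'],o['position'],o['orientation'],o['q'])
plan([.515,-.167,.016],171.4,6)"
```

```text
5.7 [-0.13062737 -0.34750364  0.23476608] [-166.10574001   32.64368198 -122.20641643] [-122.32602065   25.87120635    6.11227407  102.909599     13.82972207
  179.89628155]
[-1.001, -1.094, 1.824, -0.0574, 0.1869, 0.0375]
[-1.913, -1.155, 0.729, 0.0, 0.0, 0.0615]
[-2.099, -0.766, 0.729, 0.0, 0.0, 0.0615]
[-2.207, -0.349, 0.729, 0.0, 0.0, 0.0615]
[-2.233, 0.081, 0.729, 0.0, 0.0, 0.0615]
[-2.176, 0.509, 0.73, 0.0, 0.0, 0.0614]
```

The flip ran the last joint into its limit and swung the arm off to the side. It touched nothing. I'll level the tool and go back, turning the other way.

```bash
python3 -c "
from h import *
o=get_obs(); r0=R.from_euler('xyz',o['orientation'],degrees=True); r1=R.from_euler('xyz',[180,0,-95],degrees=True)
v=(r0.inv()*r1).as_rotvec(); n=6; print(np.round(v/n/np.pi,4), np.degrees(v)/n)
p=np.array(o['position']); t=np.array([-.09,-.34,.26])
for i in range(n):
  r=r0*R.from_rotvec(v*i/n); print(np.round(r.inv().apply((t-p)/n)/.05,3))
"
```

```text
[-0.0195  0.0266 -0.0281] [-3.50425538  4.78877429 -5.04911771]
[-0.124 -0.103  0.004]
[-0.114 -0.113 -0.012]
[-0.102 -0.122 -0.028]
[-0.088 -0.128 -0.044]
[-0.072 -0.132 -0.059]
[-0.055 -0.133 -0.072]
```

Emit:
{"api": "drive_tool", "payload": {"increments": [[[-0.124, -0.103, 0.004, -0.0195, 0.0266, -0.0281, 0], [-0.114, -0.113, -0.012, -0.0195, 0.0266, -0.0281, 0], [-0.1, -0.12, -0.028, -0.0195, 0.0266, -0.0281, 0], [-0.09, -0.13, -0.044, -0.0195, 0.0266, -0.0281, 0], [-0.07, -0.13, -0.06, -0.0195, 0.0266, -0.0281, 0], [-0.055, -0.133, -0.07, -0.0195, 0.0266, -0.0281, 0]]]}}

```text
clock: 6.45
position: [-0.0872, -0.3413, 0.2604]
orientation: [179.9, -0.3, -94.3]
wrist_force: [-0.2, -0.5, 0.2]
grip_width: 0.0852
finger_force: 0.0
```

```bash
python3 -c "
from h import *
o=get_obs();print(o['clock'],o['position'],o['orientation'],o['q'])
plan([.46,-.20,.25],95,18,turn=188)"
```

```text
6.45 [-0.08722347 -0.34127823  0.2603769 ] [179.86061091  -0.2967632  -94.33372121] [-1.04259497e+02 -5.74824788e+00 -1.69608898e+01  7.84710103e+01
 -8.61492270e-02  1.70074347e+02]
[-0.203, -0.594, 0.009, 0.0009, -0.0016, -0.058]
[-0.091, -0.621, 0.012, 0.0, 0.0, -0.0581]
[0.023, -0.628, 0.011, 0.0, 0.0, -0.058]
[0.136, -0.613, 0.012, 0.0, 0.0, -0.058]
[0.245, -0.578, 0.011, 0.0, 0.0, -0.058]
[0.346, -0.524, 0.012, 0.0, 0.0, -0.0581]
[0.435, -0.453, 0.011, 0.0, 0.0, -0.058]
[0.51, -0.366, 0.012, 0.0, 0.0, -0.058]
[0.568, -0.268, 0.011, 0.0, 0.0, -0.058]
[0.607, -0.161, 0.012, 0.0, 0.0, -0.058]
[0.626, -0.048, 0.011, 0.0, 0.0, -0.0581]
[0.625, 0.067, 0.012, 0.0, 0.0, -0.058]
[0.602, 0.179, 0.011, 0.0, 0.0, -0.058]
[0.56, 0.285, 0.012, 0.0, 0.0, -0.058]
[0.499, 0.381, 0.011, 0.0, 0.0, -0.0581]
[0.421, 0.466, 0.012, 0.0, 0.0, -0.058]
[0.33, 0.534, 0.011, 0.0, 0.0, -0.058]
[0.228, 0.585, 0.012, 0.0, 0.0, -0.058]
```

Emit:
{"api": "drive_tool", "payload": {"increments": [[[-0.2, -0.594, 0.01, 0.001, -0.0016, -0.058, 0], [-0.09, -0.62, 0.01, 0, 0, -0.058, 0], [0.023, -0.628, 0.01, 0, 0, -0.058, 0], [0.136, -0.613, 0.01, 0, 0, -0.058, 0], [0.245, -0.578, 0.01, 0, 0, -0.058, 0], [0.346, -0.524, 0.01, 0, 0, -0.058, 0], [0.435, -0.453, 0.01, 0, 0, -0.058, 0], [0.51, -0.366, 0.01, 0, 0, -0.058, 0], [0.568, -0.268, 0.01, 0, 0, -0.058, 0], [0.607, -0.16, 0.01, 0, 0, -0.058, 0], [0.626, -0.048, 0.01, 0, 0, -0.058, 0], [0.625, 0.067, 0.01, 0, 0, -0.058, 0], [0.6, 0.18, 0.01, 0, 0, -0.058, 0], [0.56, 0.285, 0.01, 0, 0, -0.058, 0], [0.5, 0.38, 0.01, 0, 0, -0.058, 0], [0.42, 0.466, 0.01, 0, 0, -0.058, 0], [0.33, 0.534, 0.01, 0, 0, -0.058, 0], [0.228, 0.585, 0.01, 0, 0, -0.058, 0]]]}}

```text
clock: 8.7
position: [0.4607, -0.2022, 0.2529]
orientation: [179.8, -0.2, 93.8]
wrist_force: [0.3, -0.3, -0.2]
grip_width: 0.0853
finger_force: 0.0
```

```bash
python3 -c "
from h import *
o=get_obs();print(o['clock'],o['position'],o['orientation'],o['q'])
plan([.515,-.167,.12],171.4,8)"
```

```text
8.7 [ 0.46067494 -0.20219098  0.25293624] [179.79940589  -0.22589978  93.77318846] [-23.8806756   12.36416971   1.35147695  78.91447257   0.29319559
  62.34671774]
[0.078, 0.14, 0.333, 0.0012, -0.0012, -0.0539]
[0.054, 0.153, 0.332, 0.0, 0.0, -0.0539]
[0.027, 0.159, 0.332, 0.0, 0.0, -0.0539]
[0.0, 0.162, 0.333, 0.0, 0.0, -0.0539]
[-0.027, 0.16, 0.332, 0.0, 0.0, -0.0539]
[-0.053, 0.153, 0.333, 0.0, 0.0, -0.0539]
[-0.079, 0.141, 0.332, 0.0, 0.0, -0.054]
[-0.101, 0.126, 0.333, 0.0, 0.0, -0.0539]
```

Emit:
{"api": "drive_tool", "payload": {"increments": [[[0.078, 0.14, 0.33, 0.0012, -0.0012, -0.054, 0], [0.054, 0.153, 0.33, 0, 0, -0.054, 0], [0.027, 0.16, 0.33, 0, 0, -0.054, 0], [0, 0.162, 0.33, 0, 0, -0.054, 0], [-0.027, 0.16, 0.33, 0, 0, -0.054, 0], [-0.053, 0.153, 0.33, 0, 0, -0.054, 0], [-0.08, 0.14, 0.33, 0, 0, -0.054, 0], [-0.1, 0.126, 0.33, 0, 0, -0.054, 0], [0, 0, 0, 0, 0, 0, 0]]]}}

```text
clock: 9.82
position: [0.5136, -0.1677, 0.12]
orientation: [180.0, -0.1, 171.1]
wrist_force: [-0.1, 0.3, 0.0]
grip_width: 0.0856
finger_force: 0.0
```

```bash
python3 -c "
from h import *
o=get_obs();print(o['clock'],o['position'],o['orientation'],o['q'])
plan([.5145,-.167,.016],171.4,4)"
```

```text
9.825 [ 0.51360667 -0.16767622  0.11996345] [ 1.79984628e+02 -1.27969193e-01  1.71119732e+02] [-1.80771279e+01  1.96158202e+01 -8.39296545e+00  6.21199954e+01
 -5.27809461e-03 -9.19683699e+00]
[-0.005, 0.004, 0.52, 0.0001, -0.0007, -0.0004]
[-0.004, 0.004, 0.52, 0.0, 0.0, -0.0004]
[-0.004, 0.004, 0.52, 0.0, 0.0, -0.0004]
[-0.004, 0.004, 0.519, 0.0, 0.0, -0.0004]
```

Emit:
{"api": "drive_tool", "payload": {"increments": [[[0, 0, 0.6, 0, -0.0007, -0.001, 0], [0, 0, 0.6, 0, 0, 0, 0], [0, 0, 0.5, 0, 0, 0, 0], [0, 0, 0.38, 0, 0, 0, 0], [0, 0, 0, 0, 0, 0, 0], [0, 0, 0, 0, 0, 0, 255], [0, 0, 0, 0, 0, 0, 255], [0, 0, 0, 0, 0, 0, 255], [0, 0, 0, 0, 0, 0, 255], [0, 0, 0, 0, 0, 0, 255]]], "newtons": 60}}

```text
clock: 11.08
position: [0.5148, -0.1695, 0.0181]
orientation: [-180.0, 0.2, 171.1]
wrist_force: [-3.0, 2.7, 11.1]
grip_width: 0.0592
finger_force: 64.4
```

Emit:
{"api": "drive_tool", "payload": {"increments": [[[0.15, 0, 0, 0, 0, 0, 255], [0.15, 0, 0, 0, 0, 0, 255], [0.15, 0, 0, 0, 0, 0, 255], [0.15, 0, 0, 0, 0, 0, 255], [0.15, 0, 0, 0, 0, 0, 255], [0.15, 0, 0, 0, 0, 0, 255]]]}}

```text
clock: 11.82
position: [0.4724, -0.1633, 0.0182]
orientation: [-180.0, 0.4, 171.1]
wrist_force: [12.3, -1.6, -1.8]
grip_width: 0.0587
finger_force: 65.2
```

```bash
python3 -c "
from h import *
o=get_obs();print(o['clock'],o['position'],o['orientation'],o['wrist_force'],o['grip_width'])
a=save('scene','s1.png');cv2.imwrite('pics/s1c.png',cv2.resize(a[220:420,180:380,::-1],None,fx=3,fy=3))
for n in ['module0_c','module1_c','module2_c','module3_c']: print(n,[(r['pixel'],r['score']) for r in optics.spot_point('scene',n)[:2]])"
```

```text
11.825 [ 0.47239651 -0.16334643  0.01821638] [-179.95936851    0.42913564  171.12738877] [12.33303235 -1.59667275 -1.81403295] 0.05873807624710351
module0_c [([316.7, 261.7], 0.86)]
module1_c [([414.3, 226.5], 0.95), ([332.7, 290.2], 0.61)]
module2_c [([318.2, 292.9], 0.67)]
module3_c []
```

View pics/s1c.png

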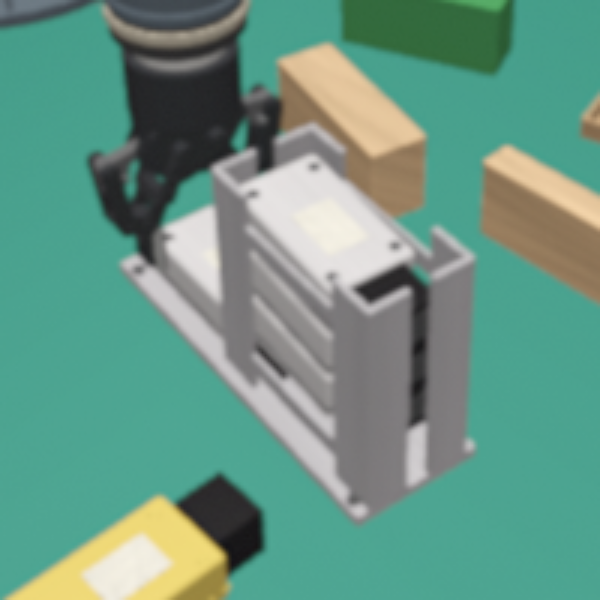

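The module is sliding out and the three above it are still in the rack.

Emit:
{"api": "drive_tool", "payload": {"increments": [[[0.15, 0, 0, 0, 0, 0, 255], [0.15, 0, 0, 0, 0, 0, 255], [0.15, 0, 0, 0, 0, 0, 255], [0.15, 0, 0, 0, 0, 0, 255], [0.15, 0, 0, 0, 0, 0, 255], [0.15, 0, 0, 0, 0, 0, 255], [0.12, 0, 0, 0, 0, 0, 255], [0, 0, 0, 0, 0, 0, 255], [0, 0, 0, 0, 0, 0, 255], [0, 0, 0, 0, 0, 0, 255]]]}}

```text
clock: 13.32
position: [0.4204, -0.1553, 0.018]
orientation: [-180.0, 0.3, 171.1]
wrist_force: [-1.6, 1.0, 15.2]
grip_width: 0.0587
finger_force: 67.1
```

```bash
python3 -c "
from h import *
np.set_printoptions(precision=3,suppress=True)
o=get_obs();print(o['clock'],o['position'],o['orientation'],o['wrist_force'],o['grip_width'])
a=save('scene','s2.png');cv2.imwrite('pics/s2c.png',cv2.resize(a[200:400,180:380,::-1],None,fx=3,fy=3))
optics.capture('top')
Z={'module0_c':.026,'module1_c':.026,'module2_c':.062,'module3_c':.098}
for n in Z: print(n,[(c,ray(c,r['pixel'],Z[n]),r['score']) for c in('scene','top') for r in optics.spot_point(c,n)[:2]])"
```

```text
13.325 [ 0.42  -0.155  0.018] [-179.951    0.253  171.111] [-1.583  1.039 15.192] 0.05871209417394676
module0_c [('scene', array([ 0.481, -0.163,  0.026]), 0.63)]
module1_c [('scene', array([ 0.663, -0.369,  0.026]), 0.97), ('scene', array([ 0.632, -0.191,  0.026]), 0.65), ('top', array([ 0.658, -0.356,  0.026]), 0.86), ('top', array([0.625, 0.224, 0.026]), 0.27)]
module2_c [('scene', array([ 0.636, -0.189,  0.062]), 0.74)]
module3_c [('scene', array([ 0.632, -0.191,  0.098]), 0.95), ('top', array([ 0.635, -0.185,  0.098]), 0.73)]
```

View pics/s2c.png

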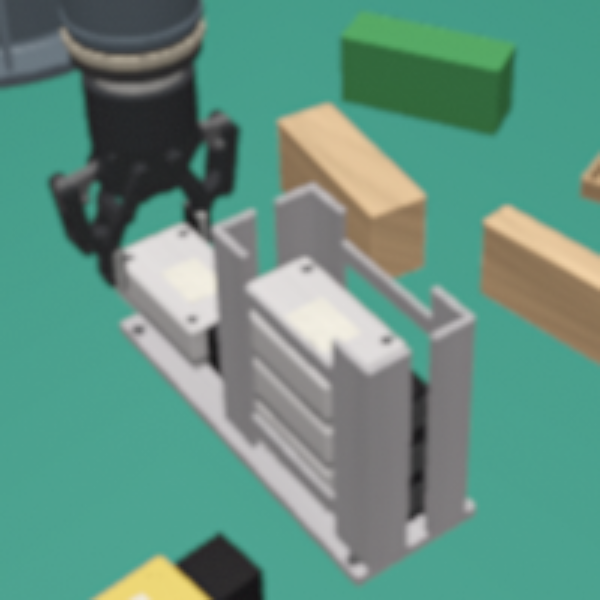

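```bash
python3 - <<'E'
from h import *
a=cv2.imread('pics/s2.png'); a=cv2.resize(a,None,fx=3,fy=3,interpolation=3)
t=np.radians(-8.6);c,s=np.cos(t),np.sin(t)
W=lambda x,y,z:proj('scene',[.637+c*x-s*y,-.186+s*x+c*y,z])
def poly(P,col): cv2.polylines(a,[np.int32(np.array([W(*p) for p in P])*3+1)],True,col,1,cv2.LINE_AA)
for z in(.044,.080,.116): poly([(-.07,-.03,z),(.035,-.03,z),(.035,.03,z),(-.07,.03,z)],(0,0,255))
for x in(-.159,): poly([(x-.07,-.03,.044),(x+.035,-.03,.044),(x+.035,.03,.044),(x-.07,.03,.044)],(255,0,0))
poly([(-.2,-.045,.008),(.078,-.045,.008),(.078,.045,.008),(-.2,.045,.008)],(0,255,0))
cv2.imwrite('pics/s2w.png',a[600:1200,540:1140])
E
```

```text
(no output)
```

View pics/s2w.png

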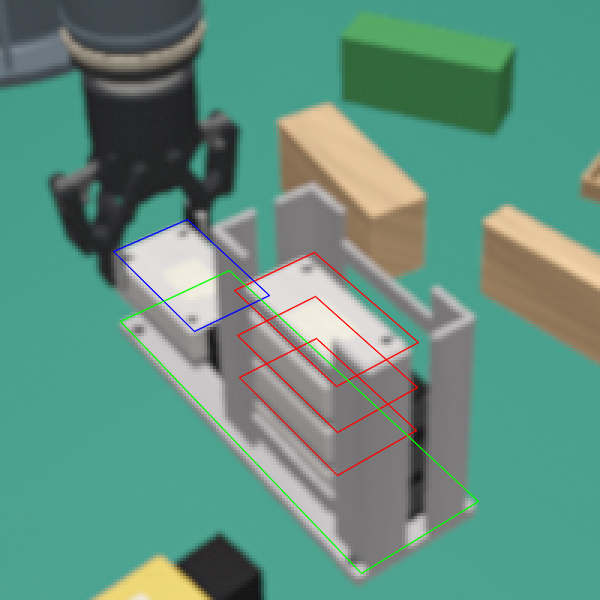

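The overlay shows the stack flat on the plate and the drawn module clear of the mouth. I'll regrip it nearer its mass centre and higher up.

Emit:
{"api": "drive_tool", "payload": {"increments": [[[0, 0, 0, 0, 0, 0, 0], [0, 0, 0, 0, 0, 0, 0], [0, 0, 0, 0, 0, 0, 0], [0, 0, -0.16, 0, 0, 0, 0], [-0.33, 0, 0, 0, 0, 0, 0], [-0.34, 0, 0, 0, 0, 0, 0], [-0.33, 0, 0, 0, 0, 0, 0], [0, 0, 0, 0, 0, 0, 255], [0, 0, 0, 0, 0, 0, 255], [0, 0, 0, 0, 0, 0, 255], [0, 0, 0, 0, 0, 0, 255], [0, 0, 0, 0, 0, 0, 255]]], "newtons": 60}}

```text
clock: 15.32
position: [0.4683, -0.1624, 0.0249]
orientation: [-180.0, 0.1, 171.1]
wrist_force: [-0.0, 1.0, 6.6]
grip_width: 0.0589
finger_force: 65.0
```

```bash
python3 -c "
from h import *
np.set_printoptions(precision=4,suppress=True)
o=get_obs();print(o['clock'],o['position'],o['orientation'],o['wrist_force'],o['grip_width'])
save('scene','s3.png');print(optics.spot_point('scene','module0_c'))
plan(np.array(o['position'])+[-.01,.0015,.12],171.4,4)"
```

```text
15.325 [ 0.4683 -0.1624  0.0249] [-179.9941    0.1028  171.1486] [-0.0142  1.0386  6.5997] 0.058890936210468904
[{'pixel': [300.6, 248.2], 'score': 0.79}]
[0.049, 0.0, -0.6, 0.0, 0.0006, -0.0003]
[0.051, 0.0, -0.6, 0.0, 0.0, -0.0004]
[0.051, 0.0, -0.6, 0.0, 0.0, -0.0003]
[0.05, -0.001, -0.6, 0.0, 0.0, -0.0004]
```

Emit:
{"api": "drive_tool", "payload": {"increments": [[[0, 0, -0.3, 0, 0, 0, 255], [0, 0, -0.6, 0, 0, 0, 255], [0.1, 0, -0.8, 0, 0, 0, 255], [0.1, 0, -0.7, 0, 0, 0, 255], [0, 0, 0, 0, 0, 0, 255]]]}}

```text
clock: 16.05
position: [0.4593, -0.1613, 0.1475]
orientation: [-179.9, 0.3, 171.1]
wrist_force: [-0.3, 0.1, -2.1]
grip_width: 0.0585
finger_force: 65.3
```

```bash
python3 -c "
from h import *
np.set_printoptions(precision=4,suppress=True)
o=get_obs();print(o['clock'],o['position'],o['orientation'],o['wrist_force'],o['torque'],o['grip_width'],o['finger_force'])
plan([.605,.246,.145],-167,11)"
```

```text
16.05 [ 0.4593 -0.1613  0.1475] [-179.9376    0.3221  171.1414] [-0.3405  0.1169 -2.0505] [-0.0165 -0.0238 -0.0303] 0.05846828433877778 65.29286742210388
[-0.148, 0.773, 0.005, -0.0004, 0.0018, -0.011]
[-0.174, 0.767, 0.005, 0.0, 0.0, -0.0111]
[-0.201, 0.76, 0.005, 0.0, 0.0, -0.011]
[-0.227, 0.753, 0.004, 0.0, 0.0, -0.0111]
[-0.253, 0.745, 0.005, 0.0, 0.0, -0.011]
[-0.279, 0.735, 0.004, 0.0, 0.0, -0.011]
[-0.304, 0.725, 0.005, 0.0, 0.0, -0.0111]
[-0.329, 0.714, 0.004, 0.0, 0.0, -0.011]
[-0.353, 0.703, 0.005, 0.0, 0.0, -0.0111]
[-0.378, 0.69, 0.004, 0.0, 0.0, -0.011]
[-0.402, 0.676, 0.005, 0.0, 0.0, -0.011]
```

Lifted: 2 N of weight, negligible moment. Now over to the tray.

Emit:
{"api": "drive_tool", "payload": {"increments": [[[-0.15, 0.77, 0, 0, 0.001, -0.011, 255], [-0.175, 0.77, 0, 0, 0, -0.011, 255], [-0.2, 0.76, 0, 0, 0, -0.011, 255], [-0.23, 0.75, 0, 0, 0, -0.011, 255], [-0.25, 0.745, 0, 0, 0, -0.011, 255], [-0.28, 0.735, 0, 0, 0, -0.011, 255], [-0.3, 0.725, 0, 0, 0, -0.011, 255], [-0.33, 0.714, 0, 0, 0, -0.011, 255], [-0.35, 0.7, 0, 0, 0, -0.011, 255], [-0.38, 0.69, 0, 0, 0, -0.011, 255], [-0.4, 0.676, 0, 0, 0, -0.011, 255], [0, 0, 0, 0, 0, 0, 255], [0, 0, 0, 0, 0, 0, 255]]]}}

```text
clock: 17.68
position: [0.6037, 0.2455, 0.1434]
orientation: [-180.0, -0.2, -167.1]
wrist_force: [-0.1, 0.4, -2.6]
grip_width: 0.0588
finger_force: 65.4
```

```bash
python3 -c "
from h import *
np.set_printoptions(precision=4,suppress=True)
o=get_obs();print(o['clock'],o['position'],o['orientation'],o['finger_force'])
a=save('wrist','w2.png'); np.save('w2T.npy',optics.camera_model('wrist')['T'])
print([(r,ray('wrist',r['pixel'],0)) for r in optics.spot_point('wrist','tray')])
print(optics.spot_point('wrist','module0_c'))
optics.capture('scene');optics.capture('top')
for c in ('scene','top'): print(optics.spot_point(c,'module0_c'),[proj(c,np.array(o['position'])+[.0117,.0027,-.0])])"
```

```text
17.675 [0.6037 0.2455 0.1434] [-179.9941   -0.1911 -167.0746] 65.36664247512817
[({'pixel': [236.9, 2.3], 'score': 0.2}, array([ 0.673 , -0.0127,  0.    ]))]
[{'pixel': [91.9, 579.8], 'score': 0.75}, {'pixel': [330.2, 317.7], 'score': 0.62}]
[{'pixel': [200.5, 420.5], 'score': 0.86}] [array([421.0027, 203.7954])]
[] [array([211.9753, 181.8898])]
```

View pics/w2.png

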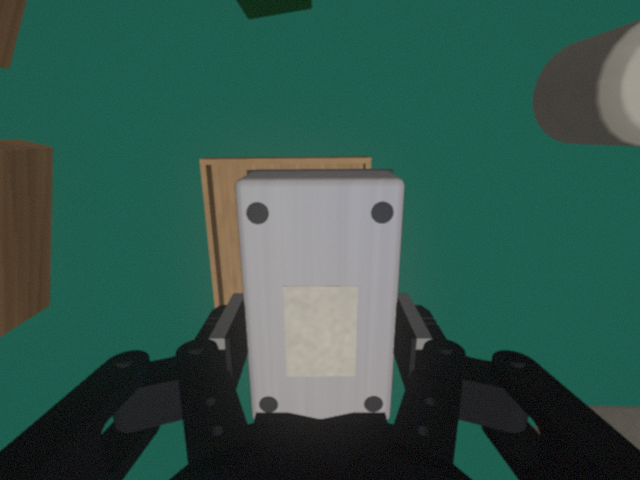

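The tray's near edge runs from (200,160) to (371,158), parallel to the module, whose end edge is at row 180, columns 238–403.

```bash
python3 - <<'E'
from h import *
np.set_printoptions(precision=4,suppress=True)
M=optics.camera_model('wrist')
o=get_obs()
P=[ray('wrist',(160,200),.018)[:2],ray('wrist',(158,371),.018)[:2]]
d=P[1]-P[0];yaw=np.degrees(np.arctan2(d[1],d[0]))-90;print(P,np.hypot(*d),yaw)
L=[ray('wrist',(160,200),.018)[:2],ray('wrist',(300,215),.018)[:2]];e=L[1]-L[0];print('side yaw',np.degrees(np.arctan2(e[1],e[0])))
# module front edge top z = tcp + x: solve z giving 60mm width
for z in (.155,.16,.165,.17):
    m=[ray('wrist',(180,238),z)[:2],ray('wrist',(180,404),z)[:2]]; f=m[1]-m[0];print(z,np.hypot(*f),sum(m)/2,np.degrees(np.arctan2(f[1],f[0]))-90)
for yw in (12.5,13):
    t=np.radians(yw);x=np.array([np.cos(t),np.sin(t)]);print('centre',(P[0]+P[1])/2+.08*x)
E
```

```text
[array([0.5709, 0.1468]), array([0.5412, 0.2699])] 0.12660218199641113 13.591008341994467
side yaw 13.629126868466518
0.155 0.06171953858049863 [0.5482 0.2331] 12.933376380764471
0.16 0.05941171671396223 [0.5476 0.233 ] 12.933376380764543
0.165 0.05710389484742577 [0.5469 0.2328] 12.933376380764514
0.17 0.05479607298088937 [0.5463 0.2326] 12.933376380764486
centre [0.6342 0.2257]
centre [0.634  0.2264]
```

```bash
python3 -c "
from h import *
plan([.6154,.2491,.0225],-166.5,5)"
```

```text
[-0.047, 0.004, 0.488, 0.0001, -0.0005, -0.0007]
[-0.047, 0.004, 0.488, 0.0, 0.0, -0.0006]
[-0.047, 0.004, 0.487, 0.0, 0.0, -0.0007]
[-0.047, 0.003, 0.488, 0.0, 0.0, -0.0007]
[-0.046, 0.004, 0.487, 0.0, 0.0, -0.0007]
```

Emit:
{"api": "drive_tool", "payload": {"increments": [[[-0.12, 0.01, 0.4, 0, -0.0005, -0.0015, 255], [-0.11, 0.01, 0.5, 0, 0, -0.0015, 255], [0, 0, 0.6, 0, 0, 0, 255], [0, 0, 0.5, 0, 0, 0, 255], [0, 0, 0.25, 0, 0, 0, 255], [0, 0, 0.15, 0, 0, 0, 255], [0, 0, 0, 0, 0, 0, 255], [0, 0, 0, 0, 0, 0, 255]]]}}

```text
clock: 19.02
position: [0.6157, 0.2498, 0.0251]
orientation: [180.0, 0.1, -166.5]
wrist_force: [0.0, 0.0, -2.1]
grip_width: 0.0591
finger_force: 65.3
```

Emit:
{"api": "drive_tool", "payload": {"increments": [[[0, 0, 0.04, 0, 0, 0, 255], [0, 0, 0.03, 0, 0, 0, 255], [0, 0, 0.02, 0, 0, 0, 255], [0, 0, 0, 0, 0, 0, 255]]]}}

```text
clock: 19.52
position: [0.6153, 0.2497, 0.0209]
orientation: [180.0, 0.0, -166.5]
wrist_force: [-4.8, -2.4, 13.9]
grip_width: 0.0589
finger_force: 67.2
```

Contact felt. I'll release, rise, and look.

Emit:
{"api": "drive_tool", "payload": {"increments": [[[0, 0, 0, 0, 0, 0, 0], [0, 0, 0, 0, 0, 0, 0], [0, 0, 0, 0, 0, 0, 0], [0, 0, -0.2, 0, 0, 0, 0], [0, 0, -0.8, 0, 0, 0, 0], [0, 0, -1, 0, 0, 0, 0], [0.6, 0, -1, 0, 0, 0, 0], [0.8, 0, -0.8, 0, 0, 0, 0], [0, 0, 0, 0, 0, 0, 0]]]}}

```text
clock: 20.65
position: [0.5469, 0.2335, 0.2145]
orientation: [179.9, 0.3, -166.5]
wrist_force: [1.5, 0.6, -0.2]
grip_width: 0.0854
finger_force: 0.0
```

```bash
python3 -c "
from h import *
np.set_printoptions(precision=4,suppress=True)
o=get_obs();print(o['clock'],o['position'],o['orientation'],o['q'])
a=save('scene','s4.png');save('top','t4.png');save('wrist','w4.png')
for c in ('scene','top','wrist'): print([(r['pixel'],ray(c,r['pixel'],.022)) for r in optics.spot_point(c,'module0_c')[:2]])
# combined picture
w=cv2.imread('pics/w4.png');t=cv2.imread('pics/t4.png')[130:310,190:370]
cv2.imwrite('pics/c4.png',np.hstack([cv2.resize(w,(480,360)),cv2.resize(t,(320,320))[:, :][:320].copy() if 0 else cv2.copyMakeBorder(cv2.resize(t,(320,320)),0,40,0,0,0)]))
"
```

```text
20.65 [0.5469 0.2335 0.2145] [ 179.9118    0.3359 -166.5023] [23.1045 23.5024 11.1341 77.2859  0.0309  9.6066]
[([249.1, 417.5], array([0.6249, 0.2465, 0.022 ])), ([358.2, 293.6], array([ 0.6545, -0.2051,  0.022 ]))]
[([190.5, 220.0], array([0.6327, 0.2546, 0.022 ]))]
[([287.1, 320.5], array([0.6199, 0.2512, 0.022 ]))]
```

View pics/c4.png

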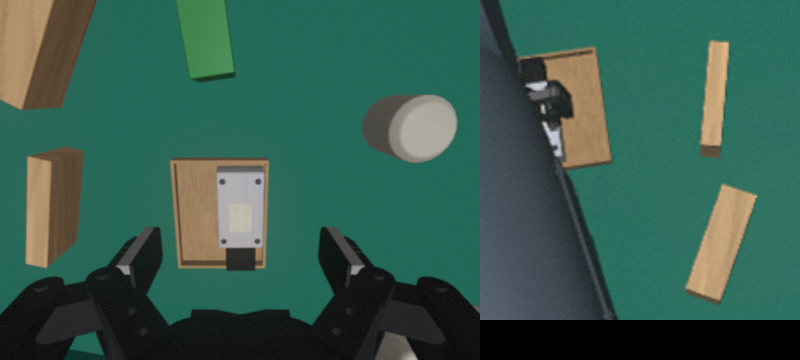

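The module lies flat along the tray's +y side, with the gap free on the −y side. Next, the thick block.

```bash
python3 -c "
from h import *
plan([.463,-.007,.20],165.4,7)"
```

```text
[0.394, -0.611, 0.025, 0.0, -0.0007, 0.0223]
[0.35, -0.637, 0.024, 0.0, 0.0, 0.0222]
[0.305, -0.66, 0.024, 0.0, 0.0, 0.0223]
[0.257, -0.68, 0.024, 0.0, 0.0, 0.0223]
[0.209, -0.696, 0.024, 0.0, 0.0, 0.0223]
[0.16, -0.709, 0.024, 0.0, 0.0, 0.0222]
[0.111, -0.719, 0.024, 0.0, 0.0, 0.0223]
```

Emit:
{"api": "drive_tool", "payload": {"increments": [[[0.394, -0.61, 0.025, 0, -0.001, 0.0223, 0], [0.35, -0.637, 0.025, 0, 0, 0.0223, 0], [0.305, -0.66, 0.025, 0, 0, 0.0223, 0], [0.257, -0.68, 0.025, 0, 0, 0.0223, 0], [0.21, -0.7, 0.025, 0, 0, 0.0223, 0], [0.16, -0.71, 0.025, 0, 0, 0.0223, 0], [0.11, -0.72, 0.025, 0, 0, 0.0223, 0], [0, 0, 0, 0, 0, 0, 0], [0, 0, 0, 0, 0, 0, 0]]]}}

```text
clock: 22.08
position: [0.4631, -0.007, 0.2002]
orientation: [179.9, 0.1, 165.4]
wrist_force: [-0.7, 1.0, 0.2]
grip_width: 0.0853
finger_force: 0.0
```

```bash
python3 - <<'E'
from h import *
np.set_printoptions(precision=4,suppress=True)
o=get_obs();print(o['clock'],o['position'],o['orientation'])
a=save('wrist','w5.png')
print([(r['pixel'],r['score'],ray('wrist',r['pixel'],.033)) for r in optics.spot_point('wrist','block_c')[:2]])
b=cv2.cvtColor(a,cv2.COLOR_RGB2HSV)
for lo in (90,120,150):
  m=cv2.inRange(b,(8,50,lo),(25,200,255)); m=cv2.morphologyEx(m,cv2.MORPH_OPEN,np.ones((5,5)))
  n,l,s,c=cv2.connectedComponentsWithStats(m)
  for i in range(1,n):
    if s[i,4]>3000:
      cnt=cv2.findContours((l==i).astype('uint8'),0,1)[0][0]
      r=cv2.boxPoints(cv2.minAreaRect(cnt)); W=np.array([ray('wrist',(v,u),.066)[:2] for u,v in r])
      print(lo,s[i],r.round().tolist(),W.mean(0),[(round(float(np.hypot(*(W[(k+1)%4]-W[k]))),4),round(float(np.degrees(np.arctan2(*(W[(k+1)%4]-W[k])[::-1]))),1)) for k in range(2)])
E
```

```text
22.075 [ 0.4631 -0.007   0.2002] [179.9021   0.1014 165.3841]
[([88.5, 501.1], 0.66, array([0.3959, 0.162 , 0.033 ]))]
90 [ 292  140   61  169 9673] [[292.0, 140.0], [352.0, 140.0], [352.0, 308.0], [292.0, 308.0]] [ 0.4653 -0.0053] [(0.045, 75.5), (0.14, -13.0)]
90 [ 499  221  131  159 7457] [[495.0, 273.0], [626.0, 219.0], [673.0, 332.0], [542.0, 386.0]] [0.5882 0.1966] [(0.1085, 101.0), (0.1227, 18.8)]
120 [ 292  141   61  168 9571] [[292.0, 141.0], [352.0, 141.0], [352.0, 308.0], [292.0, 308.0]] [ 0.4656 -0.0054] [(0.045, 75.5), (0.1392, -13.0)]
120 [ 500  255  101  124 6672] [[497.0, 277.0], [557.0, 252.0], [602.0, 360.0], [542.0, 385.0]] [0.5958 0.1678] [(0.051, 101.1), (0.1209, 16.0)]
150 [ 293  142   59  167 9260] [[293.0, 142.0], [351.0, 142.0], [351.0, 308.0], [293.0, 308.0]] [ 0.466  -0.0055] [(0.0435, 75.5), (0.1385, -13.1)]
150 [ 515  271   84  107 4676] [[501.0, 296.0], [556.0, 268.0], [601.0, 359.0], [546.0, 387.0]] [0.6045 0.1682] [(0.0497, 106.3), (0.1055, 18.9)]
```

View pics/w5.png

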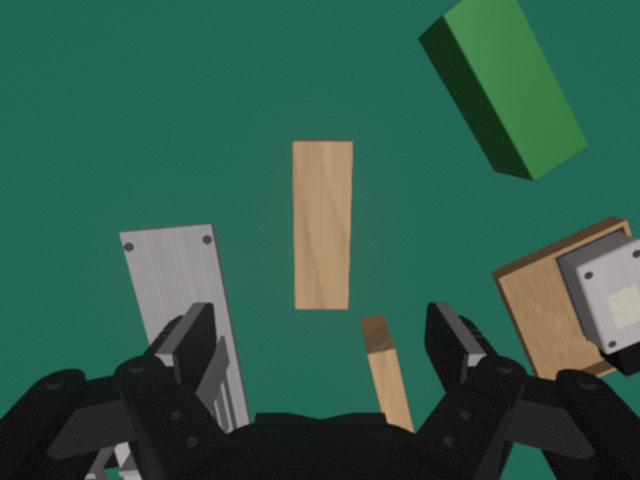

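The thick block is seen at columns 292–352, rows 140–308. It measures 140×45 mm, centred at (0.4655, −0.0054), with its long axis along the tool x.

Emit:
{"api": "drive_tool", "payload": {"increments": [[[-0.05, 0.02, 0.6, 0, 0, 0, 0], [0, 0, 0.9, 0, 0, 0, 0], [0, 0, 0.9, 0, 0, 0, 0], [0, 0, 0.5, 0, 0, 0, 0], [0, 0, 0.24, 0, 0, 0, 0], [0, 0, 0, 0, 0, 0, 0], [0, 0, 0, 0, 0, 0, 255], [0, 0, 0, 0, 0, 0, 255], [0, 0, 0, 0, 0, 0, 255], [0, 0, 0, 0, 0, 0, 255], [0, 0, 0, 0, 0, 0, 255], [0, 0, 0, 0, 0, 0, 255]]], "newtons": 60}}

```text
clock: 23.68
position: [0.4667, -0.0065, 0.0446]
orientation: [179.9, 0.2, 165.4]
wrist_force: [-1.5, 1.7, 10.3]
grip_width: 0.0444
finger_force: 61.3
```

Emit:
{"api": "drive_tool", "payload": {"increments": [[[0, 0, -0.3, 0, 0, 0, 255], [0, 0, -0.6, 0, 0, 0, 255], [0, 0, -0.8, 0, 0, 0, 255], [0, 0, -0.3, 0, 0, 0, 255], [0, 0, 0, 0, 0, 0, 255]]]}}

```text
clock: 24.3
position: [0.4663, -0.0068, 0.1439]
orientation: [179.9, 0.2, 165.4]
wrist_force: [-0.1, -0.1, -2.3]
grip_width: 0.0446
finger_force: 62.8
```

```bash
python3 - <<'E'
from h import *
np.set_printoptions(precision=4,suppress=True)
o=get_obs();print(o['clock'],o['position'],o['orientation'],o['wrist_force'],o['finger_force'],o['grip_width'])
x=np.array([np.cos(np.radians(13.5)),np.sin(np.radians(13.5))]);y=np.array([-x[1],x[0]])
c=np.array([.6338,.227])
# geometry from w4 : interior -y wall and module -y edge (full-res pixels), model from t=20.65 pose
b=cv2.cvtColor(cv2.imread('pics/w4.png'),cv2.COLOR_BGR2HSV)
for row in (250,270,290,305): print(row,[tuple(map(int,v)) for v in b[row,224:300:3]])
t=c-.0315*y; print('target',t)
plan([*(t),.15],-166.5,8)
E
```

```text
24.3 [ 0.4663 -0.0068  0.1439] [179.8854   0.2233 165.3719] [-0.0857 -0.071  -2.2965] 62.8161084651947 0.04459197989439407
250 [(81, 144, 108), (81, 150, 107), (18, 93, 146), (16, 107, 136), (18, 107, 105), (16, 102, 160), (16, 101, 154), (17, 101, 152), (16, 104, 154), (15, 103, 154), (16, 105, 155), (16, 102, 152), (17, 105, 151), (15, 103, 154), (16, 102, 155), (16, 102, 155), (16, 103, 158), (16, 97, 152), (16, 99, 160), (16, 99, 154), (16, 99, 159), (15, 87, 149), (165, 3, 164), (150, 3, 176), (135, 3, 175), (165, 3, 175)]
270 [(81, 137, 108), (82, 148, 105), (71, 76, 114), (16, 103, 158), (16, 103, 92), (16, 105, 150), (16, 102, 160), (16, 103, 158), (17, 104, 152), (16, 101, 156), (16, 102, 157), (16, 101, 151), (16, 103, 163), (16, 98, 161), (16, 105, 156), (16, 103, 156), (16, 104, 155), (16, 102, 157), (17, 101, 159), (17, 98, 156), (16, 101, 157), (16, 97, 158), (0, 6, 157), (150, 3, 175), (170, 4, 178), (0, 3, 175)]
290 [(81, 138, 109), (81, 137, 108), (82, 147, 106), (19, 86, 142), (16, 109, 140), (16, 104, 108), (16, 101, 157), (16, 101, 154), (17, 105, 158), (16, 102, 
[... 325 characters left out ...]
04, 160), (18, 100, 87), (16, 105, 151), (16, 99, 160), (16, 101, 156), (15, 104, 147), (17, 104, 159), (16, 99, 160), (17, 102, 157), (16, 101, 157), (16, 104, 157), (16, 99, 160), (16, 101, 162), (15, 102, 160), (16, 99, 160), (16, 98, 162), (16, 99, 162), (16, 101, 154), (11, 34, 141), (10, 4, 171), (8, 6, 175), (0, 4, 177)]
target [0.6412 0.1964]
[-0.295, 0.602, -0.013, 0.0006, 0.0013, -0.0195]
[-0.331, 0.583, -0.015, 0.0, 0.0, -0.0196]
[-0.366, 0.561, -0.015, 0.0, 0.0, -0.0195]
[-0.4, 0.538, -0.016, 0.0, 0.0, -0.0195]
[-0.432, 0.512, -0.015, 0.0, 0.0, -0.0196]
[-0.463, 0.484, -0.016, 0.0, 0.0, -0.0195]
[-0.492, 0.455, -0.015, 0.0, 0.0, -0.0195]
[-0.518, 0.424, -0.016, 0.0, 0.0, -0.0196]
```

```bash
python3 - <<'E'
from h import *
np.set_printoptions(precision=4,suppress=True)
def Tt(p,e): T=np.eye(4);T[:3,:3]=R.from_euler('xyz',e,degrees=True).as_matrix();T[:3,3]=p;return T
o=get_obs();C=optics.camera_model('wrist');X=np.linalg.inv(Tt(o['position'],o['orientation']))@np.array(C['T'])
M=dict(K=C['K'],T=Tt([.5469,.2335,.2145],[179.9118,.3359,-166.5023])@X)
x=np.array([np.cos(np.radians(13.5)),np.sin(np.radians(13.5))]);y=np.array([-x[1],x[0]]);c=np.array([.6338,.227])
for row,uo,um in((250,229,289),(270,230.5,289.5),(290,232,290),(305,233,290.5)):
    w=(ray(0,(row,uo),.018,M)[:2]-c); m=(ray(0,(row,um),.040,M)[:2]-c); print('wall out',w@x,w@y,' mod edge',m@x,m@y)
# outer front edge: row where brown begins at col 260
im=cv2.imread('pics/w4.png');b=cv2.cvtColor(im,cv2.COLOR_BGR2HSV)
r=[int(np.argmax(b[150:,u,0]<30))+150 for u in(245,265,285)];print(r,[(ray(0,(v,u),.018,M)[:2]-c)@x for v,u in zip(r,(245,265,285))])
g=b[:,350:,0]; print([int(u) for u in np.where(b[270,:,0]<30)[0][[0,-1]]])
E
```

```text
wall out -0.04241683829057671 -0.06460244976335697  mod edge -0.0499366578324566 -0.002359423152860414
wall out -0.02081441337588214 -0.06468782704158815  mod edge -0.029724516192961636 -0.002388595524229411
wall out 0.0015738482104466246 -0.06477631010986015  mod edge -0.008777100124232254 -0.0024188291239971337
wall out 0.018906873688928617 -0.06497669314538816  mod edge 0.0074404811193666525 -0.0023188039520808438
[211, 211, 211] [np.float64(-0.08243896274032701), np.float64(-0.08244546836529092), np.float64(-0.08245197534912889)]
[36, 356]
```

Emit:
{"api": "drive_tool", "payload": {"increments": [[[-0.3, 0.6, -0.015, 0, 0.001, -0.0195, 255], [-0.33, 0.58, -0.015, 0, 0, -0.0195, 255], [-0.366, 0.56, -0.015, 0, 0, -0.0195, 255], [-0.4, 0.54, -0.015, 0, 0, -0.0195, 255], [-0.43, 0.51, -0.015, 0, 0, -0.0195, 255], [-0.463, 0.484, -0.015, 0, 0, -0.0195, 255], [-0.49, 0.455, -0.015, 0, 0, -0.0195, 255], [-0.52, 0.424, -0.015, 0, 0, -0.0195, 255], [0, 0, 0, 0, 0, 0, 255], [0, 0, 0, 0, 0, 0, 255]]]}}

```text
clock: 25.55
position: [0.64, 0.1955, 0.1482]
orientation: [179.9, -0.1, -166.6]
wrist_force: [0.7, -0.2, -2.3]
grip_width: 0.0445
finger_force: 62.7
```

Emit:
{"api": "drive_tool", "payload": {"increments": [[[0.02, 0, 0.5, 0, 0, 0, 255], [0, 0, 0.6, 0, 0, 0, 255], [0, 0, 0.45, 0, 0, 0, 255], [0, 0, 0.25, 0, 0, 0, 255], [0, 0, 0.12, 0, 0, 0, 255], [0, 0, 0, 0, 0, 0, 255], [0, 0, 0, 0, 0, 0, 255]]]}}

```text
clock: 26.42
position: [0.6402, 0.196, 0.0548]
orientation: [179.9, 0.1, -166.6]
wrist_force: [0.5, 0.1, -2.6]
grip_width: 0.0444
finger_force: 62.8
```

Emit:
{"api": "drive_tool", "payload": {"increments": [[[0, 0, 0.06, 0, 0, 0, 255], [0, 0, 0.04, 0, 0, 0, 255], [0, 0, 0.02, 0, 0, 0, 255], [0, 0, 0, 0, 0, 0, 255]]]}}

```text
clock: 26.92
position: [0.6397, 0.1959, 0.0486]
orientation: [179.9, 0.0, -166.5]
wrist_force: [-5.1, -1.0, 8.1]
grip_width: 0.0449
finger_force: 63.8
```

Emit:
{"api": "drive_tool", "payload": {"increments": [[[0, 0, 0, 0, 0, 0, 0], [0, 0, 0, 0, 0, 0, 0], [0, 0, 0, 0, 0, 0, 0], [0, 0, -0.2, 0, 0, 0, 0], [0, 0, -0.8, 0, 0, 0, 0], [0, 0, -1, 0, 0, 0, 0], [0.6, 0, -1, 0, 0, 0, 0], [1, 0, -0.6, 0, 0, 0, 0], [1, 0, 0, 0, 0, 0, 0], [0, 0, 0, 0, 0, 0, 0], [0, 0, 0, 0, 0, 0, 0]]]}}

```text
clock: 28.3
position: [0.5139, 0.1655, 0.2288]
orientation: [179.9, 0.1, -166.5]
wrist_force: [0.6, -0.4, -0.4]
grip_width: 0.0854
finger_force: 0.0
```

```bash
python3 - <<'E'
from h import *
np.set_printoptions(precision=4,suppress=True)
o=get_obs();print(o['clock'],o['position'],o['wrist_force'])
x=np.array([.9724,.2334]);y=np.array([-x[1],x[0]]);c=np.array([.632,.2257])
for n in('scene','wrist','top'): save(n,n+'_end.png')
Z=dict(module0_c=.022,block_c=.037,thin_c=.033,module3_c=.098,carton=0,filter=0)
for n,z in Z.items():
  for cam in('scene','wrist','top'):
    for r in optics.spot_point(cam,n)[:2]:
      p=ray(cam,r['pixel'],z)[:2]; d=p-c; print(n,cam,round(r['score'],2),p,'tray',np.array([d@x,d@y]))
b=cv2.cvtColor(cv2.imread('pics/wrist_end.png'),cv2.COLOR_BGR2HSV)
# block top face
m=cv2.inRange(b,(8,50,165),(25,200,255));m=cv2.morphologyEx(m,cv2.MORPH_OPEN,np.ones((5,5)))
n,l,s,ce=cv2.connectedComponentsWithStats(m)
for i in range(1,n):
  if s[i,4]>1500:
    cnt=cv2.findContours((l==i).astype('uint8'),0,1)[0][0]
    W=np.array([ray('wrist',(v,u),.07)[:2] for u,v in cv2.boxPoints(cv2.minAreaRect(cnt))]);d=W.mean(0)-c
    print(s[i],'tray',d@x,d@y,[(np.hypot(*(W[k+1]-W[k])).round(4),np.degrees(np.arctan2(*(W[k+1]-W[k])[::-1])).round(1)) for k in range(2)])
E
```

```text
28.3 [0.5139 0.1655 0.2288] [ 0.5798 -0.4217 -0.4469]
module0_c scene 0.78 [0.6222 0.2631] tray [-0.0008  0.0386]
module0_c wrist 0.89 [0.6222 0.2522] tray [-0.0034  0.0281]
block_c scene 0.91 [0.6391 0.1863] tray [-0.0022 -0.0399]
block_c scene 0.76 [0.3918 0.1556] tray [-0.2499 -0.0121]
block_c wrist 0.97 [0.3926 0.159 ] tray [-0.2484 -0.009 ]
thin_c scene 0.77 [0.6536 0.0056] tray [-0.0304 -0.2191]
thin_c wrist 0.6 [0.6553 0.0151] tray [-0.0265 -0.2102]
thin_c top 0.71 [0.6647 0.0206] tray [-0.016  -0.2071]
module3_c scene 0.6 [ 0.6308 -0.1867] tray [-0.0974 -0.4008]
module3_c wrist 0.17 [0.4525 0.3416] tray [-0.1475  0.1546]
module3_c top 0.64 [ 0.6413 -0.1876] tray [-0.0874 -0.404 ]
carton scene 0.73 [ 0.4462 -0.4336] tray [-0.3346 -0.5977]
carton top 0.85 [ 0.4472 -0.4403] tray [-0.3351 -0.6045]
filter scene 0.57 [0.4657 0.4081] tray [-0.1191  0.2162]
filter wrist 0.91 [0.456  0.4111] tray [-0.1278  0.2214]
filter top 0.79 [0.4604 0.4054] tray [-0.1249  0.2148]
filter top 0.57 [ 0.6709 -0.2035] tray [-0.0624 -0.4264]
[ 119  258   36  104 2509] tray -0.0407140493987181 -0.2033848066861944 [(np.float64(0.1111), np.float64(179.7)), (np.float64(0.0236), np.float64(97.6))]
[ 298  284   47  123 5100] tray -0.0019441364281067358 -0.029632827097956723 [(np.float64(0.0422), np.float64(103.4)), (np.float64(0.1364), np.float64(14.6))]
```

```bash
python3 -c "
from bench import order
print(order.finish_job())"
```

```text
the job is handed in; nothing more can be done
None
```

I've handed in the job at about 28 s: the bottom module lies flat along the tray's left side and the thick block stands in the gap beside it. In the last pictures the top module still showed at its place in the rack and the thin block, filter and carton at theirs, but the verdict wasn't reported back to me.

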